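# Unstack the sample pots onto their stands

## Robot

A 6-joint arm with a two-finger parallel gripper is mounted at the origin on a cart in front of the work surface, level with it; the furniture and walls round the work are solid. World frame = base frame: x ahead of the robot, y to its left, z up, the work surface at z = 0. Lengths are in m, angles in rad, forces in N, time in s.
With the tool pointing down it reaches from about 0.25 to 0.725 m from the base axis. Payload 4 kg.
Tool frame: the origin (TCP) lies at the very end of the fingers, on their centre line; the grasp point (between the pads) lies 19 mm behind it; z points along the fingers, y is the line along which they close (so a half turn about z gives the same grasp; the last joint's range is limited). The gripper opens to 85 mm and grips with 20 to 120 N. Pads are 22 mm wide; open, the fingers measure 114 mm over their backs; the gripper's body (76 mm by 85 mm) begins 54 mm behind the grasp point. The pads swing forward as they close: fully open they stand 13 mm farther back than shut.
Start: joints at [-1.139, 0.241, 0.005, 1.335, 0, 1.571], TCP at [0.209, -0.454, 0.202] pointing down, gripper open.
Joint ranges: [-2.72, 2.72], [-1.05, 1.87], [-1.09, 1.28], [-1.99, 2.15], [-1.42, 1.44], [-3.14, 3.14]. Speed limits (rad/s): [2.79, 2.79, 3.14, 3.14, 3.14, 3.14].

## Interface

Orientations are given as a unit quaternion [x, y, z, w].
In Python, from workcell import telemetry, vision, workorder gives the robot as it stands.
- The arm moves only by the shell command python3 -m inch 'ROWS'. ROWS is JSON, a list of rows, each a list of 3 entries, a list of its own where there are three numbers: the turn, a rotation vector about the tool's x, y, z scaled (see below), then the shift along the tool's x, y, z scaled (see below), then the closure, from -1 (fully open) to 1 (shut). A call has 1 to 10 rows; each row shifts and turns the commanded pose from where the row before left it, along the tool's axes as they then stand; what a row does not reach is not made up. The controller multiplies each number of a shift by 0.3 m and each number of a turn by 360 degrees. A row lasts 1/12 s, in which the tool goes at most 41.7 mm and 7.16 degrees, less where a joint would pass 70% of its speed; a pose out of reach is approached as far as the arm can. A call with a number of a shift or a turn outside -1 to 1 is refused whole. A call with a gripper value outside its range is refused whole. The fingers move at their own pace and stop on an object; the grip force is fixed at half the most. Time passes only in rows, so rows that do not move let the fingers close. It gives the time, the measured TCP pose, the force, the opening and the grip force at its end, in the units of the state.
- telemetry.get_obs(): the state, without advancing time (a new reading comes with each control period).
- vision.camera(name): name is "side" or "top" or "wrist"; returns a dict with "img" (384x512x3 uint8, red, green, blue), "fov_y" (degrees; the focal length in pixels is half the picture's height over the tangent of half this angle, whatever the lens; pixels are square), "cx", "cy" (the principal point, pixels), "D" ([k1, k2, p1, p2, k3] as OpenCV has them; the pictures are not rectified), "pose" (4x4, takes a point from camera to world coordinates). Camera axes: x right, y up, looking along -z (the intrinsics and any distortion apply to the point x, -y, -z); pixel columns grow to the right and rows downward; lengths in m; the calibration is good to about 2 mm. A picture is of the moment at which its call begins. There is no depth.
- workorder.job_done(): hands the job in; it is judged then, once.
The state is a dict: "clock": time; "joint_pos": joint angles; "joint_vel": joint speeds; "tau": joint torques, N m; "eef_pos": TCP position; "tool_rot": TCP orientation; "ft_force": force on the tool from outside, world axes, zero at the start; "ft_torque": the same for the moment, N m; "grip_width": finger opening in m; "grasp_force": force on a finger pad.
Only numpy, scipy, OpenCV 4.12 (cv2) and the standard library are available. Lean on these libraries where they do the work, as an engineer would, in place of code of your own. Each camera call takes 0.05 s, during which the arm holds its last target. There are 200 camera calls.

## Task

Someone has piled the sample containers into one tower; take it apart from the top and set each container upright on the round stand of the same colour as its cap (red, blue, green, black), flat on the stand's floor inside the rim. Set them down gently without dropping or tipping any, keep those already placed in their stands, leave the dropper bottle and the timer where they are, and let go of everything at the end.

Things in the scene. Friction and masses are not known exactly. Their poses are not given: they have to be found in the camera images.
- red_pot: White round sample pot with a red cap, 68 mm across (cap; body the same), 62 mm tall, about 70 g. Bottom of the stack, standing on the worktop. Origin: centre of its underside; z is its axis, up.
- blue_pot: White round pot with a blue cap, 56 mm across, 75 mm tall. Second in the stack, standing on the red-capped pot, up to 10 mm off centre. Origin: centre of its underside; z is its axis, up.
- green_pot: White round pot with a green cap, 56 mm across, 55 mm tall. Third in the stack, standing on the blue-capped pot, 12 to 16 mm off centre. Origin: centre of its underside; z is its axis, up.
- black_vial: Small clear vial with pale contents and a black cap, 25 mm across, 52 mm tall, about 18 g. Top of the stack, standing on the green-capped pot, up to 11 mm off centre. Origin: centre of its underside; z is its axis, up.
- red_stand: Low round open red plastic stand with a raised rim; floor and rim are the same colour, fixed to the worktop; outer diameter 100 mm, bore inside the rim 88 mm, floor 8 mm above the worktop, rim top 13 mm above the worktop. Origin: centre of its underside, on the worktop; z up.
- blue_stand: Low round open blue plastic stand with a raised rim; floor and rim are the same colour, fixed to the worktop; outer diameter 88 mm, bore inside the rim 76 mm, floor 8 mm above the worktop, rim top 13 mm above the worktop. Origin: centre of its underside, on the worktop; z up.
- green_stand: Low round open green plastic stand with a raised rim; floor and rim are the same colour, fixed to the worktop; outer diameter 88 mm, bore inside the rim 76 mm, floor 8 mm above the worktop, rim top 13 mm above the worktop. Origin: centre of its underside, on the worktop; z up.
- black_stand: Low round open black plastic stand with a raised rim; floor and rim are the same colour, fixed to the worktop; outer diameter 57 mm, bore inside the rim 45 mm, floor 8 mm above the worktop, rim top 13 mm above the worktop. Origin: centre of its underside, on the worktop; z up.
- oil_bottle: Bystander: brown dropper bottle with a black dropper top, 33 mm across, 104 mm tall, loose on the worktop. Origin: centre of its underside.
- timer: Bystander: flat white bench timer with blue and red keys, 60x66x20 mm, loose on the worktop. Origin: centre of its underside.
Things that resemble listed ones, but are neither listed nor needed, are in the scene too. Several things have the shape of the red_stand; the one meant has the colours described above. What is shaped like the black_stand but pink is not meant.

How it is judged:
At the end, for the whole second after the job is handed in: Each of the four containers stands inside the rim of the stand of its cap's colour: its axis within 12 mm of the stand's centre, its underside 6 to 10.5 mm above the worktop (on the stand's 8 mm floor), leaning less than 0.08 rad, at rest and released (horizontal distance between red_pot and red_stand below 0.012 m and z of red_pot in the frame of red_stand between 0.006 and 0.0105 m and angle between each of red_pot, blue_pot, green_pot, black_vial's own z axis and vertical below 0.08 rad and linear speed of each of red_pot, blue_pot, green_pot, black_vial below 0.02 m/s and contact force between the fingers and red_pot below 0.05 N and horizontal distance between blue_pot and blue_stand below 0.012 m and z of blue_pot in the frame of blue_stand between 0.006 and 0.0105 m and contact force between the fingers and blue_pot below 0.05 N and horizontal distance between green_pot and green_stand below 0.012 m and z of green_pot in the frame of green_stand between 0.006 and 0.0105 m and contact force between the fingers and green_pot below 0.05 N and horizontal distance between black_vial and black_stand below 0.012 m and z of black_vial in the frame of black_stand between 0.006 and 0.0105 m and contact force between the fingers and black_vial below 0.05 N); the robot touches nothing.
It fails at once if one of the four containers leans by more than about 30 degrees (angle between any of red_pot, blue_pot, green_pot, black_vial's own z axis and vertical above 0.55 rad).
It fails at once if one of the four containers is dropped (falls, untouched by the fingers, at more than 0.75 m/s, about 30 mm) ((linear speed of red_pot above 0.75 m/s and contact force between the fingers and red_pot below 0.01 N) or (linear speed of blue_pot above 0.75 m/s and contact force between the fingers and blue_pot below 0.01 N) or (linear speed of green_pot above 0.75 m/s and contact force between the fingers and green_pot below 0.01 N) or (linear speed of black_vial above 0.75 m/s and contact force between the fingers and black_vial below 0.01 N)).
It fails at once if the oil bottle is moved by more than 25 mm or knocked over (distance of oil_bottle from where it was at the start of the episode above 0.025 m or angle between oil_bottle's own z axis and vertical above 0.5 rad).
It fails at once if the timer is moved by more than 25 mm or knocked over (distance of timer from where it was at the start of the episode above 0.025 m or angle between timer's own z axis and vertical above 0.5 rad).
It also fails if it takes over 102 s, if anything falls off the work surface, if the arm or the gripper's body presses on something with over 40 N, if the wrist force passes 120 N, or if a joint passes its speed limit or range.

## Working session

There is one attempt and no reset: what is moved stays moved. The work goes in short steps, Python scripts to look and compute and a shell command to move; the robot and the scene stay as the last step left them, time stands still between calls to the robot, and variables do not carry over. Pictures are saved under pics/ and viewed, at most 17 in all, crops included, and the job is handed in when it is done.

```bash
ls; mkdir -p pics
cat > h.py <<'E'
import numpy as np, cv2
from workcell import telemetry, vision, workorder
from scipy.spatial.transform import Rotation as R
def cam(n):
    c=vision.camera(n); h,w=c['img'].shape[:2]; f=h/2/np.tan(np.radians(c['fov_y'])/2)
    c['K']=np.array([[f,0,c['cx']],[0,f,c['cy']],[0,0,1.]]); c['pose']=np.array(c['pose']); c['D']=np.array(c['D'],float); return c
def ray(c,uv):
    p=cv2.undistortPoints(np.array(uv,float).reshape(-1,1,2),c['K'],c['D']).reshape(-1,2)
    d=np.c_[p[:,0],-p[:,1],-np.ones(len(p))]@c['pose'][:3,:3].T
    return c['pose'][:3,3],d
def onz(c,uv,z):
    o,d=ray(c,uv); return o+d*((z-o[2])/d[:,2])[:,None]
def save(c,n): cv2.imwrite('pics/'+n+'.png',cv2.cvtColor(c['img'],cv2.COLOR_RGB2BGR))
E
python3 - <<'E'
from h import *
import pickle
o=telemetry.get_obs()
print({k:np.round(v,3) for k,v in o.items()})
cs={}
for n in ('top','side'):
    c=cam(n); save(c,n); cs[n]=c; print(n,c['fov_y'],c['D'],np.round(c['pose'],3).tolist())
pickle.dump(cs,open('c.pkl','wb'))
print(R.from_quat(o['tool_rot']).as_matrix().round(3))
E
```

```text
pics
{'clock': np.float64(0.0), 'joint_pos': array([-1.139,  0.241,  0.004,  1.335, -0.   ,  1.571]), 'joint_vel': array([ 0.001,  0.   , -0.   ,  0.002, -0.   ,  0.   ]), 'tau': array([-0.0000e+00, -3.7232e+01,  2.5241e+01,  1.7000e-02, -0.0000e+00,
        0.0000e+00]), 'eef_pos': array([ 0.209, -0.453,  0.202]), 'tool_rot': array([ 0.977,  0.214, -0.   , -0.001]), 'ft_force': array([-0.419, -0.173, -0.256]), 'ft_torque': array([-0.012,  0.006, -0.048]), 'grasp_force': np.float64(0.0), 'grip_width': np.float64(0.086)}
top 47.96196500116673 [-0.10770004  0.          0.          0.          0.        ] [[0.002, 0.984, -0.176, 0.326], [-1.0, 0.003, 0.003, 0.046], [0.004, 0.176, 0.984, 1.587], [0.0, 0.0, 0.0, 1.0]]
side 50.03238801436211 [-0.02643058  0.          0.          0.          0.        ] [[0.937, 0.149, -0.316, 0.187], [-0.349, 0.415, -0.84, -0.918], [0.006, 0.898, 0.441, 0.642], [0.0, 0.0, 0.0, 1.0]]
[[ 0.908  0.418 -0.001]
 [ 0.418 -0.908  0.002]
 [-0.    -0.002 -1.   ]]
```

View pics/top.png

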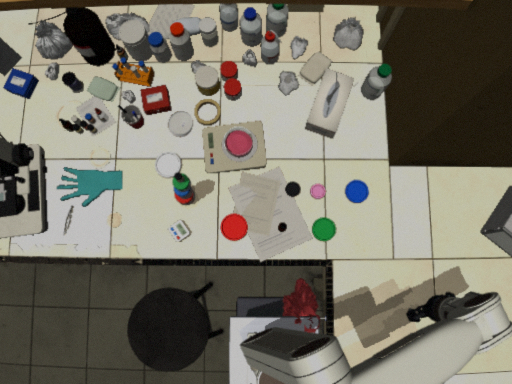

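View pics/side.png

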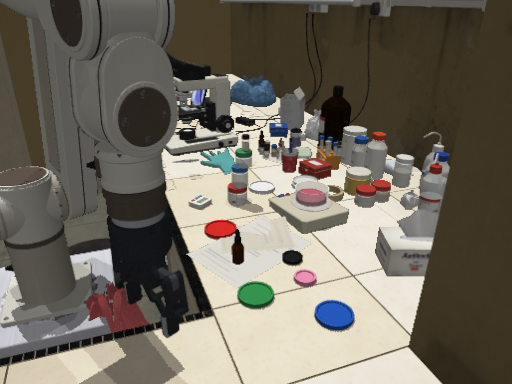

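The top view shows the tower at (183,190). The stands are red (234,227), black (292,189), blue (357,191) and green (324,230), and the pink decoy is at (318,191). The oil bottle is at (282,227) and the timer at (180,231). In the side view the tower is at (240,175). Things that could be mistaken for the targets in the top view:
- Red stand: the red dish on the hotplate (238,145) and the white lids (168,165) and (180,123).
- Black stand: the pink stand (318,191) and the bottle's dropper top (282,227).
- Pots: the capped bottles at (180,40), (270,45) and (230,70–88).

I'll measure the stands and crop the tower.

```bash
cat >> h.py <<'E'
def mask(c,col):
    h=cv2.cvtColor(c['img'],cv2.COLOR_RGB2HSV); H,S,V=[h[...,i].astype(int) for i in range(3)]
    return {'red':((H<8)|(H>172))&(S>150)&(V>70),'blue':(abs(H-112)<14)&(S>130)&(V>50),'green':(abs(H-67)<20)&(S>120)&(V>35),'black':(V<60)}[col].astype(np.uint8)
def blobs(c,col,amin=15):
    n,l,s,ce=cv2.connectedComponentsWithStats(mask(c,col),connectivity=4)
    return [(s[i],ce[i],(l==i)) for i in range(1,n) if s[i][4]>=amin]
E
python3 - <<'E'
from h import *
import pickle
cs=pickle.load(open('c.pkl','rb'))
S={'top':dict(red=(234,227),blue=(357,191),green=(324,230),black=(292,189)),'side':dict(red=(221,229),blue=(334,314),green=(256,294),black=(292,257))}
for n,c in cs.items():
  for col,p in S[n].items():
    b=min(blobs(c,col),key=lambda b:np.hypot(*(b[1]-p)))
    pts=np.argwhere(b[2])[:,::-1]; hull=cv2.convexHull(pts.astype(np.int32)).reshape(-1,2)
    P=onz(c,hull,.010); (x,y),r=cv2.minEnclosingCircle(P[:,:2].astype(np.float32)*1000)
    print(n,col,b[0],'%.1f %.1f r%.1f'%(x,y,r), np.round(np.ptp(P,axis=0)*1000), np.round((P.max(0)+P.min(0))*500,1))
c=cs['top']['img'][130:245,130:245]; d=cs['side']['img'][130:220,205:285]
a=cv2.resize(c,None,fx=3.4,fy=3.4,interpolation=2); b=cv2.resize(d,None,fx=4.8,fy=4.8,interpolation=2)
im=np.zeros((440,800,3),np.uint8); im[:a.shape[0],:a.shape[1]]=a; im[:b.shape[0],400:400+b.shape[1]]=b[:, :400]
cv2.imwrite('pics/crop.png',im[...,::-1])
E
```

```text
top red [221 214  27  27 557] 473.3 148.3 r49.0 [95. 96.  0.] [472.5 147.7  10. ]
top blue [346 180  22  23 398] 607.4 -307.7 r42.8 [83. 80.  0.] [ 607.7 -307.5   10. ]
top green [312 218  23  23 410] 466.2 -180.2 r42.1 [81. 81.  0.] [ 465.8 -178.8   10. ]
top black [286 182  14  15 157] 614.4 -67.8 r26.5 [53. 49.  0.] [614.4 -67.9  10. ]
side red [205 220  32  19 454] 473.3 139.3 r56.8 [ 97. 107.   0.] [473.6 142.7  10. ]
side blue [315 300  39  30 903] 604.1 -313.4 r48.0 [90. 93.  0.] [ 605.7 -313.8   10. ]
side green [238 282  36  26 735] 465.8 -187.8 r47.5 [86. 94.  0.] [ 465.4 -187.4   10. ]
side black [283 251  19  14 224] 614.4 -77.2 r33.3 [56. 65.  0.] [612.9 -76.7  10. ]
```

View pics/crop.png

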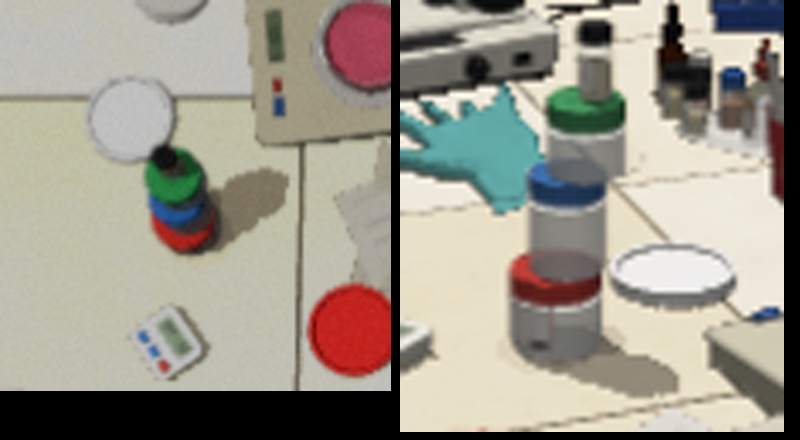

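The crop confirms the tower: red, blue, green and a black-capped vial, offset from one another, with the white lid separate from it. Next I'll get the tower and bottle coordinates and raise the arm with its tool axes aligned to the world.

```bash
python3 - <<'E'
from h import *
import pickle
cs=pickle.load(open('c.pkl','rb')); t,s=cs['top'],cs['side']
print('vial top',onz(t,[178,176],.244).round(3)[0],onz(s,[245.6,135.5],.244).round(3)[0])
print('green top',onz(t,[181,181.5],.192).round(3)[0],onz(s,[244,152],.192).round(3)[0])
print('red bottom-ish',onz(s,[(555-400)/4.8+205,345/4.8+130],0).round(3)[0])
print('oil base',onz(s,[238,261],0).round(3)[0],onz(t,[282,227],.104).round(3)[0],'timer',onz(t,[180,231],.02).round(3)[0])
E
python3 -m inch '[[[0,0,0],[0,0,-0.12],-1],[[0,0,0],[0,0,-0.12],-1],[[0,0,0],[0,0,-0.12],-1],[[0,0,0.01715],[0,0,-0.12],-1],[[0,0,0.01715],[0,0,0],-1],[[0,0,0.01715],[0,0,0],-1],[[0,0,0.01715],[0,0,0],-1],[[0,0,0],[0,0,0],-1]]'
```

```text
vial top [0.613 0.314 0.244] [0.611 0.297 0.244]
green top [0.605 0.313 0.192] [0.602 0.288 0.192]
red bottom-ish [0.586 0.316 0.   ]
oil base [ 0.474 -0.03   0.   ] [ 0.464 -0.024  0.104] timer [0.456 0.344 0.02 ]
clock: 0.77
eef_pos: [0.2092, -0.454, 0.3461]
tool_rot: [1.0, -0.0, -0.0, -0.0]
ft_force: [0.5, -0.7, -0.1]
grip_width: 0.0852
grasp_force: 0.0
```

```bash
python3 -m inch '[[[0,0,0],[0.055,-0.11,0],-1],[[0,0,0],[0.055,-0.11,0],-1],[[0,0,0],[0.055,-0.11,0],-1],[[0,0,0],[0.055,-0.11,0],-1],[[0,0,0],[0.055,-0.11,0],-1],[[0,0,0],[0.055,-0.11,0],-1],[[0,0,0],[0.055,-0.11,0],-1],[[0,0,0],[0.055,-0.11,0],-1],[[0,0,0],[0.055,-0.11,0],-1],[[0,0,0],[0.055,-0.11,0],-1]]' >/dev/null
python3 -m inch '[[[0,0,0],[0.055,-0.11,0],-1],[[0,0,0],[0.055,-0.11,0],-1],[[0,0,0],[0.055,-0.11,0],-1],[[0,0,0],[0.055,-0.11,0],-1],[[0,0,0],[0.055,-0.11,0],-1],[[0,0,0],[0.055,-0.11,0],-1],[[0,0,0],[0.055,-0.11,0],-1],[[0,0,0],[0.055,-0.11,0],-1],[[0,0,0],[0,0,0],-1],[[0,0,0],[0,0,0],-1]]'
python3 - <<'E'
from h import *
c=cam('wrist'); save(c,'w1'); print(c['fov_y'],c['D'],c['pose'].round(3)); print(telemetry.get_obs()['joint_pos'].round(2))
E
```

```text
clock: 2.43
eef_pos: [0.5046, 0.071, 0.3485]
tool_rot: [0.998, 0.052, -0.003, -0.029]
ft_force: [-1.4, 0.1, -0.0]
grip_width: 0.0853
grasp_force: 0.0
58.847621990340556 [-0.05288024  0.          0.          0.          0.        ] [[ 0.105  0.939  0.328  0.589]
 [-0.993  0.119 -0.022  0.07 ]
 [-0.06  -0.323  0.944  0.519]
 [ 0.     0.     0.     1.   ]]
[0.1  0.25 0.4  1.72 0.06 3.14]
```

View pics/w1.png

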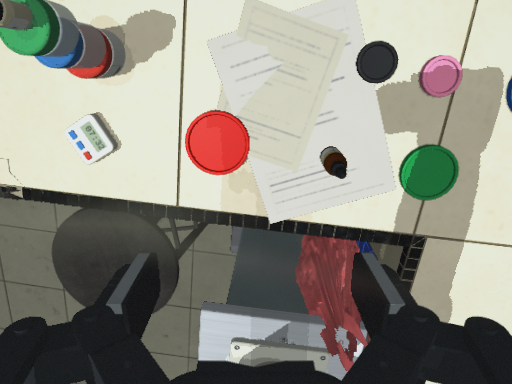

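The wrist view shows the tower at the upper left: vial cap (0,12), green (30,25), red (90,50). Stands are red (217,142), black (377,62), pink (441,76) and green (429,171); the bottle is at (335,160) and the timer at (92,138). Joint 6 is at its limit, so I'll turn to heading 90°, with tool x along world y.

```bash
cat >> h.py <<'E'
RT=np.array([[0,1,0],[1,0,0],[0,0,-1.]])  # heading 90
def go(p):
    o=telemetry.get_obs(); Rc=R.from_quat(o['tool_rot']).as_matrix()
    print('turn',(R.from_matrix(Rc.T@RT).as_rotvec()/2/np.pi).round(4),'shift',(Rc.T@(np.array(p)-o['eef_pos'])/.3).round(4),'rows tool=RT',(RT.T@(np.array(p)-o['eef_pos'])/.3).round(4))
E
python3 -m inch '[[[0,0,-0.0195],[0,0,0],-1],[[0,0,-0.0195],[0,0,0],-1],[[0,0,-0.0195],[0,0,0],-1],[[0,0,-0.0195],[0,0,0],-1],[[0,0,-0.0195],[0,0,0],-1],[[0,0,-0.0195],[0,0,0],-1],[[0,0,-0.0195],[0,0,0],-1],[[0,0,-0.0195],[0,0,0],-1],[[0,0,-0.0195],[0,0,0],-1],[[0,0,-0.0195],[0,0,0],-1]]'
python3 -m inch '[[[0,0,-0.0195],[0,0,0],-1],[[0,0,-0.0195],[0,0,0],-1],[[0,0,0],[0,0,0],-1],[[0,0,0],[0,0,0],-1]]'
python3 -c "
from h import *
go([.6,.16,.37])"
```

```text
clock: 3.32
eef_pos: [0.5036, 0.0695, 0.3502]
tool_rot: [0.786, 0.618, 0.016, -0.025]
ft_force: [-0.5, -0.2, 0.7]
grip_width: 0.0852
grasp_force: 0.0
clock: 3.65
eef_pos: [0.5039, 0.0697, 0.3501]
tool_rot: [0.708, 0.706, 0.019, -0.023]
ft_force: [-0.1, -0.0, -0.1]
grip_width: 0.0854
grasp_force: 0.0
turn [-0.001  -0.0094 -0.0005] shift [ 0.3053  0.319  -0.0504] rows tool=RT [ 0.3009  0.3203 -0.0663]
```

```bash
python3 -m inch '[[[-0.001,-0.0094,-0.0005],[0,0,0],-1],[[0,0,0],[0.1,0.053,-0.005],-1],[[0,0,0],[0.1,0.053,-0.005],-1],[[0,0,0],[0.1,0.053,-0.005],-1],[[0,0,0],[0.1,0.053,-0.005],-1],[[0,0,0],[0.1,0.053,-0.005],-1],[[0,0,0],[0.1,0.053,-0.005],-1],[[0,0,0],[0,0,0],-1],[[0,0,0],[0,0,0],-1],[[0,0,0],[0,0,0],-1]]'
python3 - <<'E'
from h import *
import pickle
go([.612,.305,.35])
c=cam('wrist'); save(c,'w2'); pickle.dump(c,open('w2.pkl','wb')); print(c['pose'].round(3),telemetry.get_obs()['joint_pos'].round(2))
E
```

```text
clock: 4.48
eef_pos: [0.5991, 0.2503, 0.358]
tool_rot: [0.706, 0.708, -0.001, -0.0]
ft_force: [0.1, 0.6, -0.4]
grip_width: 0.0854
grasp_force: 0.0
turn [-0.0003  0.0002  0.0004] shift [0.1822 0.0436 0.0265] rows tool=RT [0.1823 0.0431 0.0267]
[[ 1.    -0.003 -0.001  0.6  ]
 [ 0.003  0.947  0.322  0.334]
 [-0.    -0.322  0.947  0.529]
 [ 0.     0.     0.     1.   ]] [ 0.4   0.62  1.    1.95 -0.    1.96]
```

View pics/w2.png

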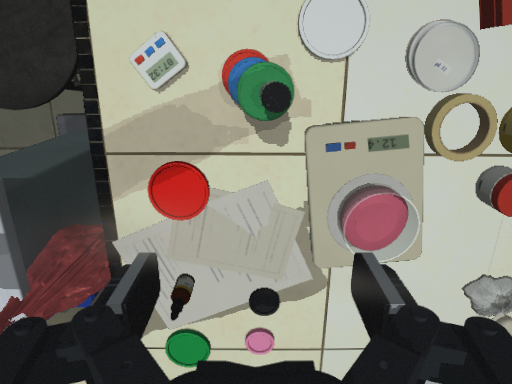

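The wrist view looks down on the tower: vial cap (276,96), green (266,91), with blue and red showing to its left at (235,75) and (240,60). The red stand is at (179,190) and the black stand at (264,301). I'll fit known-radius circles.

```bash
cat >> h.py <<'E'
from scipy.optimize import least_squares
def arc(c,col,near,z,r,excl=None,zex=None,rex=None):
    """centre of a disc of radius r at height z from its colour blob's outer hull; excl: centre of covering disc (world xy at zex)"""
    b=min([b for b in blobs(c,col,30)],key=lambda b:np.hypot(*(b[1]-near)))
    hull=max(cv2.findContours(b[2].astype(np.uint8),cv2.RETR_EXTERNAL,cv2.CHAIN_APPROX_NONE)[0],key=len).reshape(-1,2)
    P=onz(c,hull,z)[:,:2]
    if excl is not None:
        Q=onz(c,hull,zex)[:,:2]; P=P[np.hypot(*(Q-excl).T)>rex+.006]
    f=least_squares(lambda p:np.hypot(*(P-p).T)-r,P.mean(0),loss='soft_l1',f_scale=.001)
    g=least_squares(lambda p:np.hypot(*(P-p[:2]).T)-p[2],[*P.mean(0),r],loss='soft_l1',f_scale=.001)
    print(col,len(P),'c',(f.x*1000).round(1),'rms',round(1000*np.sqrt(np.mean(f.fun**2)),1),'free r',(g.x*1000).round(1)); return f.x
E
python3 - <<'E'
from h import *
import pickle
c=pickle.load(open('w2.pkl','rb'))
v=arc(c,'black',(276,96),.244,.0125)
g=arc(c,'green',(262,90),.192,.028,v,.244,.0125)
b=arc(c,'blue',(240,75),.137,.028,g,.192,.028)
r=arc(c,'red',(240,60),.062,.034,b,.137,.028)
print([(np.hypot(*(p-q))*1000).round(1) for p,q in((v,g),(g,b),(b,r))])
arc(c,'red',(179,190),.013,.05); arc(c,'black',(264,301),.013,.0285)
E
```

```text
black 89 c [616.5 313.6] rms 0.7 free r [616.4 313.7  11.9]
green 111 c [610.2 314.7] rms 1.1 free r [608.9 315.4  26.7]
blue 45 c [598.2 320.8] rms 0.4 free r [596.7 321.7  26.5]
red 54 c [589.9 326.8] rms 0.5 free r [588.7 328.2  32.5]
[np.float64(6.4), np.float64(13.5), np.float64(10.3)]
red 167 c [475.9 150.1] rms 1.4 free r [475.9 150.1  48.8]
black 80 c [616.7 -62.8] rms 1.1 free r [616.7 -62.9  28.1]
```

```bash
python3 -m inch '[[[0,0,0],[0.1055,0.029,0],-1],[[0,0,0],[0.1055,0.029,0],-1],[[0,0,0],[0,0,0.12],-1],[[0,0,0],[0,0,0.11],-1],[[0,0,0],[0,0,0],-1],[[0,0,0],[0,0,0],-1],[[0,0,0],[0,0,0],-1]]'
python3 -c "
from h import *
go([.6165,.3136,.204])"
```

```text
clock: 5.12
eef_pos: [0.6145, 0.3119, 0.3018]
tool_rot: [0.706, 0.708, 0.007, 0.002]
ft_force: [0.9, -0.0, 1.3]
grip_width: 0.0852
grasp_force: 0.0
turn [ 0.002  -0.001   0.0003] shift [0.0034 0.0024 0.3262] rows tool=RT [0.0055 0.0065 0.3261]
```

```bash
python3 -m inch '[[[0.002,-0.001,0],[0.0034,0.0024,0.1],-1],[[0,0,0],[0,0,0.08],-1],[[0,0,0],[0,0,0.07],-1],[[0,0,0],[0,0,0],-1],[[0,0,0],[0,0,0],-1]]'
python3 -c "
from h import *
go([.6165,.3136,.204])"
```

```text
clock: 5.53
eef_pos: [0.6167, 0.3142, 0.2266]
tool_rot: [0.706, 0.708, 0.001, 0.0]
ft_force: [-0.1, 0.1, 0.3]
grip_width: 0.0851
grasp_force: 0.0
turn [ 0.0001 -0.0001  0.0004] shift [-0.0022 -0.0008  0.0755] rows tool=RT [-0.0021 -0.0007  0.0755]
```

```bash
python3 -m inch '[[[0,0,0],[-0.002,-0.001,0.04],-1],[[0,0,0],[0,0,0.035],-1],[[0,0,0],[0,0,0],0],[[0,0,0],[0,0,0],0.2],[[0,0,0],[0,0,0],0.2],[[0,0,0],[0,0,0],0.2],[[0,0,0],[0,0,0],0.3],[[0,0,0],[0,0,0],0.35],[[0,0,0],[0,0,0],0.4],[[0,0,0],[0,0,0],0.45]]'
python3 -m inch '[[[0,0,0],[0,0,0],0.6],[[0,0,0],[0,0,0],1],[[0,0,0],[0,0,0],1],[[0,0,0],[0,0,0],1],[[0,0,0],[0,0,0],1]]'
```

```text
clock: 6.37
eef_pos: [0.6136, 0.3129, 0.1989]
tool_rot: [0.706, 0.708, -0.004, -0.001]
ft_force: [0.6, 0.2, 1.6]
grip_width: 0.0236
grasp_force: 21.8
clock: 6.78
eef_pos: [0.6137, 0.3129, 0.199]
tool_rot: [0.706, 0.708, -0.003, -0.001]
ft_force: [0.2, -0.4, 3.3]
grip_width: 0.0226
grasp_force: 58.6
```

```bash
python3 -m inch '[[[0,0,0],[0,0,0],0.3],[[0,0,0],[0,0,0],0.25],[[0,0,0],[0,0,-0.012],0.25],[[0,0,0],[0,0,-0.012],0.25],[[0,0,0],[0,0,0],0.25],[[0,0,0],[0,0,0],0.35],[[0,0,0],[0,0,0],0.4],[[0,0,0],[0,0,0],0.6],[[0,0,0],[0,0,0],1],[[0,0,0],[0,0,0],1]]'
python3 -c "
from h import *
o=telemetry.get_obs();print(o['joint_pos'].round(3)); go([.6165,.3136,.205])
c=cam('wrist'); save(c,'w3')"
```

```text
clock: 7.62
eef_pos: [0.6136, 0.3129, 0.2059]
tool_rot: [0.706, 0.708, -0.004, -0.001]
ft_force: [0.4, 1.4, 2.1]
grip_width: 0.0217
grasp_force: 58.8
[0.471 0.656 0.656 1.579 0.    2.039]
turn [-0.0011  0.0005  0.0006] shift [0.0024 0.0098 0.0031] rows tool=RT [0.0024 0.0098 0.0032]
```

View pics/w3.png

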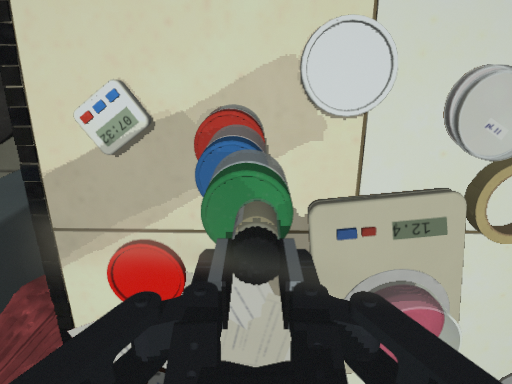

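The vial is held upright at (258,250), with green (247,205), blue (230,165) and red (230,135) undisturbed below it. I'll lift it and carry it to the black stand.

```bash
python3 -m inch '[[[0,0,0],[0,0,-0.03],1],[[0,0,0],[0,0,-0.07],1],[[0,0,0],[0,0,-0.1],1],[[-0.001,0.0005,0.0005],[-0.05,0,0],1],[[0,0,0],[-0.1,0,0],1],[[0,0,0],[-0.12,0,0],1],[[0,0,0],[-0.12,0,0],1],[[0,0,0],[-0.12,0,0],1],[[0,0,0],[-0.12,0,0],1],[[0,0,0],[-0.12,0,0],1]]'
python3 -m inch '[[[0,0,0],[-0.12,0,0],1],[[0,0,0],[-0.12,0,0],1],[[0,0,0],[-0.1,0,0.05],1],[[0,0,0],[-0.1,0,0.1],1],[[0,0,0],[-0.04,0,0.1],1],[[0,0,0],[0,0,0],1],[[0,0,0],[0,0,0],1],[[0,0,0],[0,0,0],1]]'
python3 - <<'E'
from h import *
import pickle
go([.615,-.066,.05]);print(telemetry.get_obs()['joint_pos'].round(2))
c=cam('wrist'); save(c,'w4'); pickle.dump(c,open('w4.pkl','wb'))
E
```

```text
clock: 8.5
eef_pos: [0.6136, 0.0865, 0.2663]
tool_rot: [0.707, 0.707, -0.001, -0.0]
ft_force: [1.4, 0.1, 0.2]
grip_width: 0.0214
grasp_force: 58.8
clock: 9.17
eef_pos: [0.6148, -0.0547, 0.1931]
tool_rot: [0.707, 0.707, 0.0, 0.0]
ft_force: [0.8, 0.8, 0.8]
grip_width: 0.0216
grasp_force: 58.9
turn [0.0001 0.     0.0002] shift [-3.77e-02  3.00e-04  4.77e-01] rows tool=RT [-0.0378  0.0005  0.477 ]
[-0.09  0.48  0.33  1.42 -0.    1.48]
```

View pics/w4.png

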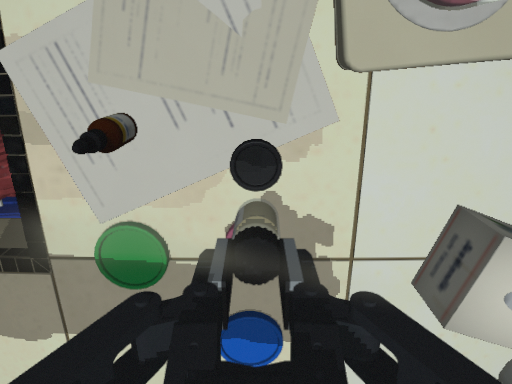

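The held vial is at (257,240) and the black stand is ahead of it at (256,164). Green is at (132,255), blue (252,338), and the bottle is at (105,133). I'll measure these.

Run:
```python
from h import *
import pickle
c=pickle.load(open('w4.pkl','rb'))
p=arc(c,'black',(256,164),.013,.0285); arc(c,'green',(132,255),.013,.044); arc(c,'blue',(252,338),.013,.044)
go([*p,.06])
```

```text
black 144 c [616.3 -66.3] rms 1.1 free r [616.3 -66.3  27.5]
green 209 c [ 473.1 -208. ] rms 12.5 free r [ 469.3 -194.    32.1]
blue 178 c [ 610.  -301.7] rms 2.8 free r [ 610.1 -301.7   43.9]
turn [0.0004 0.0001 0.0003] shift [-0.0398  0.0017  0.4462] rows tool=RT [-0.04    0.0028  0.4462]
```

```bash
python3 -m inch '[[[0,0,0],[-0.04,0.002,0.1],1],[[0,0,0],[0,0,0.12],1],[[0,0,0],[0,0,0.12],1],[[0,0,0],[0,0,0.1],1],[[0,0,0],[0,0,0],1],[[0,0,0],[0,0,0],1],[[0,0,0],[0,0,0],1]]'
python3 -c "
from h import *
go([.6158,-.067,.022])"
```

```text
clock: 9.8
eef_pos: [0.6171, -0.0668, 0.0627]
tool_rot: [0.706, 0.708, 0.001, 0.002]
ft_force: [0.4, -0.1, -0.0]
grip_width: 0.022
grasp_force: 58.9
turn [0.0006 0.0002 0.0003] shift [-0.0005 -0.0048  0.1357] rows tool=RT [-0.0006 -0.0043  0.1357]
```

```bash
python3 -m inch '[[[0.0006,0,0],[0,-0.0045,0.04],1],[[0,0,0],[0,0,0.04],1],[[0,0,0],[0,0,0.03],1],[[0,0,0],[0,0,0.01],1],[[0,0,0],[0,0,0.006],1],[[0,0,0],[0,0,0],1],[[0,0,0],[0,0,0],1]]'
python3 -c "
from h import *
go([.6158,-.067,.022])"
```

```text
clock: 10.38
eef_pos: [0.6134, -0.0676, 0.0228]
tool_rot: [0.707, 0.707, -0.002, -0.001]
ft_force: [-1.7, 0.5, 3.6]
grip_width: 0.022
grasp_force: 59.2
turn [-0.0006  0.0001  0.0001] shift [0.0018 0.008  0.0025] rows tool=RT [0.0018 0.008  0.0025]
```

```bash
python3 -m inch '[[[0,0,0],[0,0.006,0.003],1],[[0,0,0],[0,0,0],1],[[0,0,0],[0,0,0],1]]'
python3 -m inch '[[[0,0,0],[0,0,0],0.4],[[0,0,0],[0,0,0],0.3],[[0,0,0],[0,0,0],0.2],[[0,0,0],[0,0,0],0],[[0,0,0],[0,0,0],0],[[0,0,0],[0,0,-0.04],-0.1],[[0,0,0],[0,0,-0.08],-0.1],[[0,0,0],[0,0,-0.13],-0.1],[[0,0,0],[0,0,-0.13],-1],[[0,0,0],[0,0,-0.13],-1]]'
python3 - <<'E'
from h import *
c=cam('side'); save(c,'s2'); cv2.imwrite('pics/s2c.png',cv2.resize(c['img'][120:330,180:380,::-1],None,fx=2.8,fy=2.8,interpolation=2))
go([.58,.25,.34])
E
```

```text
clock: 10.63
eef_pos: [0.6141, -0.0675, 0.0226]
tool_rot: [0.707, 0.707, -0.002, -0.002]
ft_force: [-5.2, 0.6, 9.9]
grip_width: 0.022
grasp_force: 59.9
clock: 11.47
eef_pos: [0.615, -0.0674, 0.1747]
tool_rot: [0.707, 0.707, -0.002, -0.002]
ft_force: [2.0, -0.7, -0.5]
grip_width: 0.0697
grasp_force: 0.0
turn [0.0014 0.0003 0.0001] shift [ 1.0587 -0.1271 -0.5208] rows tool=RT [ 1.0597 -0.1322 -0.5174]
```

View pics/s2c.png

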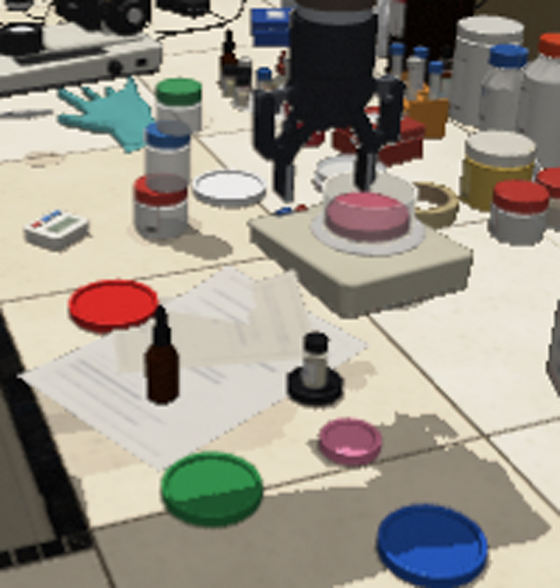

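The vial stands upright and centred in the black stand (crop 315,370), and the rest of the tower is intact. Green is next.

```bash
python3 -m inch '[[[0.0014,0,0],[0.04,0,-0.1],-1],[[0,0,0],[0.09,-0.01,-0.1],-1],[[0,0,0],[0.09,-0.01,-0.09],-1],[[0,0,0],[0.09,-0.01,-0.09],-1],[[0,0,0],[0.12,-0.01,0],-1],[[0,0,0],[0.12,-0.01,0],-1],[[0,0,0],[0.12,0,0],-1],[[0,0,0],[0.12,0,0],-1],[[0,0,0],[0.12,0,0],-1],[[0,0,0],[0.11,0,0],-1]]'
python3 -m inch '[[[0,0,0],[0,0,0],-1],[[0,0,0],[0,0,0],-1]]'
python3 - <<'E'
from h import *
import pickle
c=cam('wrist'); save(c,'w5'); pickle.dump(c,open('w5.pkl','wb'))
def px(p): 
    q=np.linalg.inv(c['pose'])@[*p,1]; r=cv2.projectPoints(np.array([[q[0],-q[1],-q[2]]]),np.zeros(3),np.zeros(3),c['K'],c['D'])[0]; return r.ravel()
for n,p in dict(g=(.61,.315,.192),b=(.588,.325,.137),r=(.58,.33,.062),rs=(.474,.149,.013)).items(): print(n,px(p).round())
g=arc(c,'green',px((.61,.315,.192)),.192,.028)
b=arc(c,'blue',px((.588,.325,.137)),.137,.028,g,.192,.028)
r=arc(c,'red',px((.58,.33,.062)),.062,.034,b,.137,.028)
arc(c,'red',px((.474,.149,.013)),.013,.05)
go([*g,.151]);print(telemetry.get_obs()['eef_pos'])
E
```

```text
clock: 12.35
eef_pos: [0.6015, 0.2408, 0.2874]
tool_rot: [0.707, 0.707, -0.005, -0.005]
ft_force: [0.9, -0.1, 0.2]
grip_width: 0.0853
grasp_force: 0.0
clock: 12.52
eef_pos: [0.6013, 0.2408, 0.2865]
tool_rot: [0.706, 0.709, -0.006, -0.005]
ft_force: [-0.1, -0.6, -0.6]
grip_width: 0.0853
grasp_force: 0.0
g [268.  84.]
b [242.  70.]
r [238.  66.]
rs [167. 202.]
green 206 c [608.6 315.2] rms 1.2 free r [608.7 315.3  26.8]
blue 26 c [551.3 349.7] rms 1.8 free r [595.6 322.   25.9]
red 68 c [592.5 323.6] rms 2.0 free r [591.6 324.7  33.3]
red 189 c [476.2 150.4] rms 1.3 free r [476.2 150.3  49. ]
turn [-0.0023  0.0002  0.0003] shift [0.2541 0.0307 0.4522] rows tool=RT [0.2535 0.0235 0.453 ]
[0.6015613  0.23918868 0.28688624]
```

```bash
python3 -m inch '[[[-0.0023,0,0],[0.13,0.015,0],-1],[[0,0,0],[0.124,0.012,0],-1],[[0,0,0],[0,0,0.1],-1],[[0,0,0],[0,0,0.1],-1],[[0,0,0],[0,0,0],-1],[[0,0,0],[0,0,0],-1],[[0,0,0],[0,0,0],-1]]'
python3 -c "
from h import *
go([.609,.315,.152])"
```

```text
clock: 13.15
eef_pos: [0.6109, 0.3136, 0.2299]
tool_rot: [0.708, 0.707, 0.001, 0.001]
ft_force: [0.0, -0.4, 0.6]
grip_width: 0.0853
grasp_force: 0.0
turn [ 0.0004 -0.0001 -0.0003] shift [ 0.0046 -0.007   0.2595] rows tool=RT [ 0.0048 -0.0063  0.2595]
```

```bash
python3 -m inch '[[[0,0,0],[0.005,-0.006,0.08],-1],[[0,0,0],[0,0,0.08],-1],[[0,0,0],[0,0,0.06],-1],[[0,0,0],[0,0,0.03],-1],[[0,0,0],[0,0,0],-1],[[0,0,0],[0,0,0],-1],[[0,0,0],[0,0,0],-1]]'
python3 -c "
from h import *
go([.609,.315,.152])"
```

```text
clock: 13.73
eef_pos: [0.6097, 0.3167, 0.1557]
tool_rot: [0.707, 0.707, 0.002, 0.001]
ft_force: [0.1, 0.7, 0.5]
grip_width: 0.0854
grasp_force: 0.0
turn [ 0.0008 -0.0003 -0.    ] shift [-0.0055 -0.0024  0.0123] rows tool=RT [-0.0055 -0.0023  0.0123]
```

```bash
python3 -m inch '[[[0,0,0],[-0.0055,-0.002,0.005],-1],[[0,0,0],[0,0,0],-0.5],[[0,0,0],[0,0,0],-0.4],[[0,0,0],[0,0,0],-0.35],[[0,0,0],[0,0,0],-0.3],[[0,0,0],[0,0,0],-0.25],[[0,0,0],[0,0,0],-0.2],[[0,0,0],[0,0,0],0],[[0,0,0],[0,0,0],1],[[0,0,0],[0,0,0],1]]'
python3 -m inch '[[[0,0,0],[0,0,0],1],[[0,0,0],[0,0,-0.02],1],[[0,0,0],[0,0,-0.05],1],[[0,0,0],[0,0,-0.08],1],[[0,0,0],[0,0,-0.05],1],[[0,0,0],[0,0,0],1]]'
python3 - <<'E'
from h import *
c=cam('side'); save(c,'s3'); w=cam('wrist'); save(w,'w6')
a=cv2.resize(c['img'][100:230,190:290],None,fx=2.8,fy=2.8,interpolation=2)
im=np.zeros((384,800,3),np.uint8); im[:,:512]=w['img']; im[:364,515:795]=a; cv2.imwrite('pics/c6.png',im[...,::-1])
go([.5,-.11,.2])
E
```

```text
clock: 14.57
eef_pos: [0.6079, 0.3148, 0.1523]
tool_rot: [0.707, 0.707, 0.001, 0.001]
ft_force: [-0.4, -0.5, 5.7]
grip_width: 0.0529
grasp_force: 62.0
clock: 15.07
eef_pos: [0.6089, 0.3154, 0.215]
tool_rot: [0.707, 0.707, 0.003, 0.001]
ft_force: [0.7, 0.7, 0.7]
grip_width: 0.0527
grasp_force: 62.9
turn [0.0001 0.0001 0.0001] shift [-1.4155 -0.3592  0.0366] rows tool=RT [-1.4157 -0.3586  0.0364]
```

View pics/c6.png

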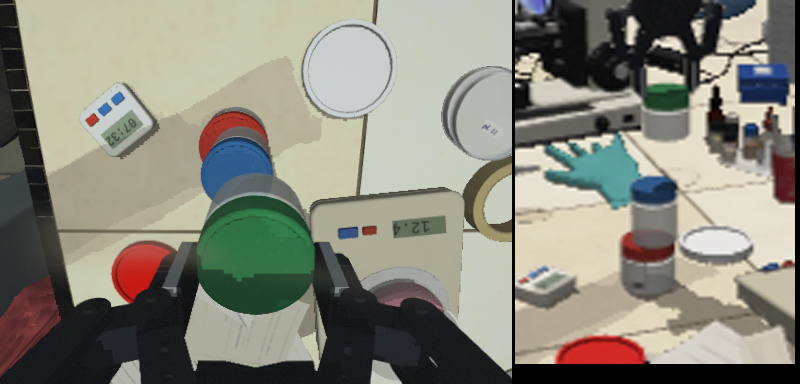

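Green is held level with blue and red undisturbed below. I'll carry it to above the green stand.

```bash
python3 -m inch '[[[0,0,0],[-0.06,-0.02,0],1],[[0,0,0],[-0.1,-0.03,0],1],[[0,0,0],[-0.11,-0.034,0],1],[[0,0,0],[-0.12,-0.034,0],1],[[0,0,0],[-0.12,-0.034,0],1],[[0,0,0],[-0.12,-0.034,0],1],[[0,0,0],[-0.12,-0.034,0],1],[[0,0,0],[-0.12,-0.034,0],1],[[0,0,0],[-0.12,-0.034,0],1],[[0,0,0],[-0.12,-0.034,0],1]]' >/dev/null
python3 -m inch '[[[0,0,0],[-0.12,-0.034,0],1],[[0,0,0],[-0.12,-0.034,0],1],[[0,0,0],[-0.11,-0.034,0],1],[[0,0,0],[-0.1,-0.034,0],1],[[0,0,0],[-0.08,0,0],1],[[0,0,0],[-0.04,0,0],1],[[0,0,0],[0,0,0],1],[[0,0,0],[0,0,0],1],[[0,0,0],[0,0,0],1]]'
cat >> h.py <<'E'
def px(c,p):
    q=np.linalg.inv(c['pose'])@[*p,1]; return cv2.projectPoints(np.array([[q[0],-q[1],-q[2]]]),np.zeros(3),np.zeros(3),c['K'],c['D'])[0].ravel()
E
python3 - <<'E'
from h import *
import pickle
c=cam('wrist'); save(c,'w7'); pickle.dump(c,open('w7.pkl','wb'))
print(px(c,(.467,-.18,.01)),px(c,(.608,-.307,.01)))
go([.467,-.181,.06])
E
```

```text
clock: 16.75
eef_pos: [0.4699, -0.1883, 0.2104]
tool_rot: [0.707, 0.708, -0.0, -0.001]
ft_force: [0.1, 0.1, -0.4]
grip_width: 0.0531
grasp_force: 63.0
[251.74062719 142.91714653] [366.23222713 245.26780799]
turn [-0.0001 -0.0001  0.0003] shift [ 0.0236 -0.0101  0.5023] rows tool=RT [ 0.0238 -0.0104  0.5023]
```

View pics/w7.png

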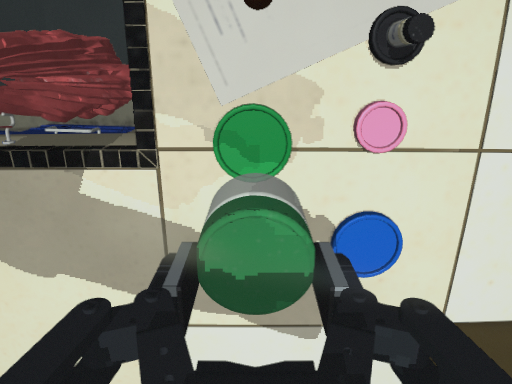

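The green stand is at (252,142), ahead of the held pot at (256,255), and the blue stand is at (367,244). Both match the projections.

Run:
```python
from h import *
import pickle
c=pickle.load(open('w7.pkl','rb'))
c['img']=c['img'].copy(); d=c['img'].copy(); c['img'][172:]=255   # cut off the held pot
p=arc(c,'green',(252,140),.013,.044)
c['img']=d; q=arc(c,'blue',(367,244),.013,.044)
go([*p,.06])
```

```text
green 218 c [ 467.2 -180.1] rms 4.8 free r [ 467.1 -178.7   41.4]
blue 192 c [ 607.1 -305.1] rms 4.7 free r [ 607.2 -304.9   43.6]
turn [-0.0001 -0.0001  0.0003] shift [ 0.0265 -0.0095  0.5023] rows tool=RT [ 0.0267 -0.0098  0.5023]
```

```bash
python3 -m inch '[[[0,0,0],[0.025,-0.0095,0.1],1],[[0,0,0],[0,0,0.12],1],[[0,0,0],[0,0,0.12],1],[[0,0,0],[0,0,0.11],1],[[0,0,0],[0,0,0.05],1],[[0,0,0],[0,0,0],1],[[0,0,0],[0,0,0],1],[[0,0,0],[0,0,0],1]]'
python3 -c "
from h import *
go([.467,-.1805,.023])"
```

```text
clock: 17.47
eef_pos: [0.4689, -0.1817, 0.0627]
tool_rot: [0.706, 0.708, 0.001, 0.001]
ft_force: [0.4, -0.2, -0.3]
grip_width: 0.053
grasp_force: 63.1
turn [0.0005 0.0002 0.0003] shift [ 0.0043 -0.0067  0.1324] rows tool=RT [ 0.0041 -0.0063  0.1324]
```

```bash
python3 -m inch '[[[0.0005,0,0],[0.004,-0.0065,0.05],1],[[0,0,0],[0,0,0.04],1],[[0,0,0],[0,0,0.025],1],[[0,0,0],[0,0,0.01],1],[[0,0,0],[0,0,0.004],1],[[0,0,0],[0,0,0],1],[[0,0,0],[0,0,0],1],[[0,0,0],[0,0,0],1]]'
python3 -c "
from h import *
go([.467,-.1805,.023])"
```

```text
clock: 18.13
eef_pos: [0.4661, -0.1808, 0.0239]
tool_rot: [0.707, 0.707, -0.001, -0.0]
ft_force: [-2.6, 1.9, 6.2]
grip_width: 0.053
grasp_force: 63.6
turn [-0.0002  0.0001  0.0001] shift [0.0011 0.003  0.0031] rows tool=RT [0.0011 0.003  0.0031]
```

```bash
python3 -m inch '[[[0,0,0],[0,0,0],-0.2],[[0,0,0],[0,0,0],-0.35],[[0,0,0],[0,0,0],-0.5],[[0,0,0],[0,0,0],-0.8],[[0,0,0],[0,0,0],-1],[[0,0,0],[0,0,0],-1],[[0,0,0],[0,0,-0.06],-1],[[0,0,0],[0,0,-0.1],-1],[[0,0,0],[0,0,-0.13],-1],[[0,0,0],[0,0,-0.13],-1]]'
python3 -m inch '[[[0,0,0],[0,0,-0.13],-1],[[0,0,0],[0,0,-0.13],-1],[[0,0,0],[0.11,0.034,-0.05],-1],[[0,0,0],[0.12,0.034,0],-1],[[0,0,0],[0.12,0.034,0],-1],[[0,0,0],[0.12,0.034,0],-1],[[0,0,0],[0.12,0.034,0],-1],[[0,0,0],[0.12,0.034,0],-1],[[0,0,0],[0.12,0.034,0],-1],[[0,0,0],[0.12,0.034,0],-1]]' >/dev/null
python3 -m inch '[[[0,0,0],[0.12,0.034,0],-1],[[0,0,0],[0.12,0.034,0],-1],[[0,0,0],[0.12,0.034,0],-1],[[0,0,0],[0.12,0.02,0],-1],[[0,0,0],[0,0,0],-1],[[0,0,0],[0,0,0],-1],[[0,0,0],[0,0,0],-1]]'
python3 - <<'E'
from h import *
c=cam('wrist'); save(c,'w8'); s=cam('side'); save(s,'s4')
b=arc(c,'blue',px(c,(.597,.321,.137)),.137,.028)
r=arc(c,'red',px(c,(.585,.325,.062)),.062,.034,b,.137,.028)
go([*b,.16]);print(telemetry.get_obs()['eef_pos'])
im=np.zeros((460,800,3),np.uint8); im[:384,:512]=c['img']; a=cv2.resize(s['img'][230:330,210:350],None,fx=2,fy=2); im[:200,515:795]=a; cv2.imwrite('pics/c8.png',im[...,::-1])
E
```

```text
clock: 18.97
eef_pos: [0.4647, -0.1804, 0.1491]
tool_rot: [0.707, 0.707, -0.002, -0.002]
ft_force: [0.7, -0.0, 0.1]
grip_width: 0.0853
grasp_force: 0.0
clock: 20.38
eef_pos: [0.5837, 0.2481, 0.2404]
tool_rot: [0.707, 0.707, -0.002, -0.001]
ft_force: [-0.3, -0.4, 0.4]
grip_width: 0.0853
grasp_force: 0.0
blue 200 c [595.  322.2] rms 1.3 free r [595.  322.3  26.8]
red 42 c [540.6 368.9] rms 4.0 free r [588.3 328.2  32.5]
turn [-0.0004  0.0002 -0.0002] shift [0.251  0.0373 0.2707] rows tool=RT [0.2507 0.0369 0.271 ]
[0.58398735 0.24697253 0.24131274]
```

View pics/c8.png

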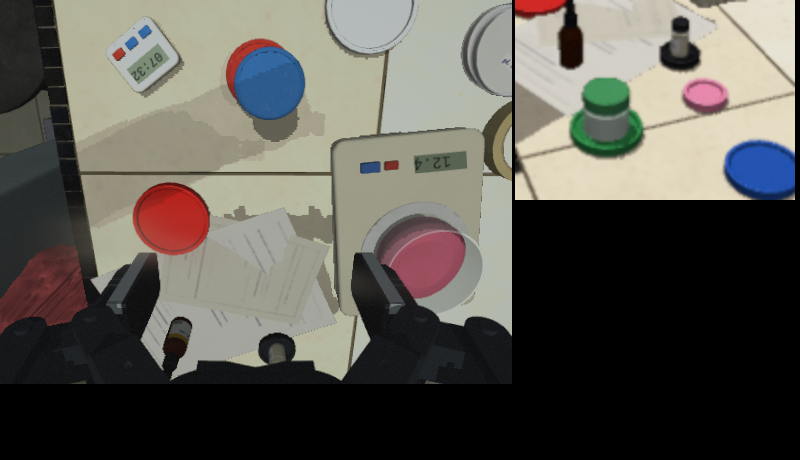

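Green stands in its stand (crop 605,115), and the blue cap is at (269,82). Blue is next, at (0.595, 0.322).

```bash
python3 -m inch '[[[0,0,0],[0.13,0.02,0],-1],[[0,0,0],[0.121,0.017,0],-1],[[0,0,0],[0,0,0.1],-1],[[0,0,0],[0,0,0.08],-1],[[0,0,0],[0,0,0],-1],[[0,0,0],[0,0,0],-1],[[0,0,0],[0,0,0],-1]]'
python3 -c "
from h import *
go([.595,.322,.087])"
```

```text
clock: 21.07
eef_pos: [0.5957, 0.3225, 0.189]
tool_rot: [0.708, 0.707, -0.0, -0.0]
ft_force: [0.4, 0.0, 0.3]
grip_width: 0.0856
grasp_force: 0.0
turn [-0.0001 -0.     -0.0002] shift [-0.0017 -0.0021  0.3399] rows tool=RT [-0.0016 -0.0024  0.3399]
```

```bash
python3 -m inch '[[[0,0,0],[-0.002,-0.002,0.1],-1],[[0,0,0],[0,0,0.1],-1],[[0,0,0],[0,0,0.08],-1],[[0,0,0],[0,0,0.04],-1],[[0,0,0],[0,0,0.01],-1],[[0,0,0],[0,0,0],-1],[[0,0,0],[0,0,0],-1]]'
python3 -m inch '[[[0,0,0],[0,0,0],-0.5],[[0,0,0],[0,0,0],-0.4],[[0,0,0],[0,0,0],-0.35],[[0,0,0],[0,0,0],-0.3],[[0,0,0],[0,0,0],-0.25],[[0,0,0],[0,0,0],-0.2],[[0,0,0],[0,0,0],0],[[0,0,0],[0,0,0],1],[[0,0,0],[0,0,0],1],[[0,0,0],[0,0,0],1]]'
```

```text
clock: 21.65
eef_pos: [0.5958, 0.3232, 0.0909]
tool_rot: [0.707, 0.707, 0.001, -0.0]
ft_force: [1.1, -0.6, 0.3]
grip_width: 0.0855
grasp_force: 0.0
clock: 22.48
eef_pos: [0.5949, 0.3235, 0.0899]
tool_rot: [0.707, 0.707, 0.0, -0.0]
ft_force: [-1.0, -0.6, 6.2]
grip_width: 0.0538
grasp_force: 61.8
```

```bash
python3 -m inch '[[[0,0,0],[0,0,-0.03],1],[[0,0,0],[0,0,-0.08],1],[[0,0,0],[0,0,-0.12],1],[[0,0,0],[-0.03,0,-0.12],1],[[0,0,0],[-0.08,0,-0.03],1],[[0,0,0],[-0.12,0,0],1],[[0,0,0],[-0.12,0,0],1],[[0,0,0],[-0.12,0,0],1],[[0,0,0],[-0.12,0,0],1],[[0,0,0],[-0.12,0,0],1]]'
python3 -m inch '[[[0,0,0],[-0.12,0,0],1],[[0,0,0],[-0.12,0,0],1],[[0,0,0],[-0.12,0,0],1],[[0,0,0],[-0.12,0,0],1],[[0,0,0],[-0.12,0.005,0],1],[[0,0,0],[-0.12,0.005,0],1],[[0,0,0],[-0.12,0.005,0],1],[[0,0,0],[-0.12,0.01,0],1],[[0,0,0],[-0.12,0.01,0],1],[[0,0,0],[-0.11,0,0],1]]' >/dev/null
python3 -m inch '[[[0,0,0],[-0.08,0,0],1],[[0,0,0],[-0.04,0,0],1],[[0,0,0],[0,0,0],1],[[0,0,0],[0,0,0],1],[[0,0,0],[0,0,0],1]]'
python3 - <<'E'
from h import *
c=cam('wrist'); save(c,'w9')
q=px(c,(.607,-.307,.013)); print(q)
go([.607,-.306,.07])
for b in blobs(c,'blue',60): print(b[0],b[1].round())
E
```

```text
clock: 23.32
eef_pos: [0.594, 0.1084, 0.2024]
tool_rot: [0.707, 0.707, -0.001, -0.001]
ft_force: [0.6, -0.2, 0.5]
grip_width: 0.0539
grasp_force: 63.1
clock: 24.57
eef_pos: [0.6053, -0.2813, 0.2024]
tool_rot: [0.706, 0.708, -0.001, -0.001]
ft_force: [0.5, 0.4, -0.8]
grip_width: 0.0535
grasp_force: 63.1
[256.10677843 175.27642097]
turn [-0.0004 -0.      0.0004] shift [-0.0833  0.0062  0.4419] rows tool=RT [-0.0832  0.0052  0.4419]
[ 219  136   78   54 2492] [258. 159.]
[  193   206   125   123 11990] [256. 268.]
```

View pics/w9.png

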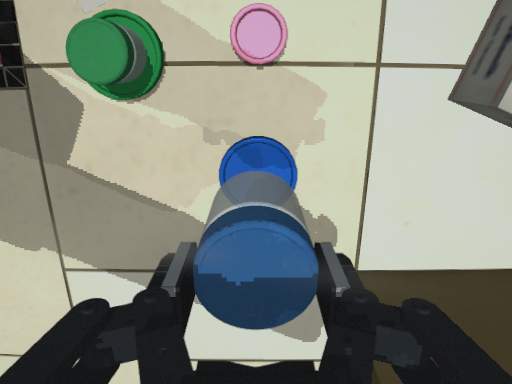

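The blue stand's upper half is visible, centred near (258,175), with the held pot in front at (256,270). I'll fit the visible arc.

Run:
```python
from h import *
c=cam('wrist'); c['img']=c['img'].copy()
b=min(blobs(c,'blue',60),key=lambda b:np.hypot(*(b[1]-(258,159))))[2]
rows=range(b.argmax(0).min(),176)
P=[(np.where(b[r])[0][i],r) for r in range(139,180) if b[r].any() for i in(0,-1)]+[(x,b[:,x].argmax()) for x in range(235,283)]
Q=onz(c,P,.011)[:,:2]
f=least_squares(lambda p:np.hypot(*(Q-p).T)-.0435,[.607,-.307],loss='soft_l1',f_scale=.001); print((f.x*1e3).round(1),np.sqrt(np.mean(f.fun**2)).round(4))
go([f.x[0],f.x[1]+.0015,.07])
```

```text
[ 608.7 -307.9] 0.0006
turn [-0.0004  0.      0.0005] shift [-0.0847  0.0112  0.4423] rows tool=RT [-0.0848  0.0103  0.4423]
```

```bash
python3 -m inch '[[[0,0,0],[-0.085,0.01,0.03],1],[[0,0,0],[0,0,0.1],1],[[0,0,0],[0,0,0.11],1],[[0,0,0],[0,0,0.11],1],[[0,0,0],[0,0,0.06],1],[[0,0,0],[0,0,0],1],[[0,0,0],[0,0,0],1],[[0,0,0],[0,0,0],1]]'
python3 -c "
from h import *
go([.608,-.3065,.036])"
```

```text
clock: 25.33
eef_pos: [0.6093, -0.3082, 0.0815]
tool_rot: [0.706, 0.708, -0.001, 0.001]
ft_force: [0.1, 0.1, 0.0]
grip_width: 0.0535
grasp_force: 63.2
turn [0.     0.0003 0.0003] shift [ 0.0059 -0.0045  0.1518] rows tool=RT [ 0.0056 -0.0045  0.1518]
```

```bash
python3 -m inch '[[[0,0,0],[0.005,-0.004,0.05],1],[[0,0,0],[0,0,0.05],1],[[0,0,0],[0,0,0.025],1],[[0,0,0],[0,0,0.012],1],[[0,0,0],[0,0,0.006],1],[[0,0,0],[0,0,0],1],[[0,0,0],[0,0,0],1],[[0,0,0],[0,0,0],1]]'
python3 -c "
from h import *
go([.608,-.3065,.036])"
```

```text
clock: 26.0
eef_pos: [0.6073, -0.3075, 0.0376]
tool_rot: [0.707, 0.707, -0.001, 0.0]
ft_force: [-0.3, 0.2, -0.3]
grip_width: 0.0539
grasp_force: 63.2
turn [-0.0001  0.0002  0.0001] shift [0.0032 0.0025 0.0053] rows tool=RT [0.0032 0.0025 0.0053]
```

```bash
python3 -m inch '[[[0,0,0],[0,0,0.004],1],[[0,0,0],[0,0,0.004],1],[[0,0,0],[0,0,0],1],[[0,0,0],[0,0,0],1]]'
```

```text
clock: 26.33
eef_pos: [0.6073, -0.3074, 0.0362]
tool_rot: [0.707, 0.707, -0.001, 0.0]
ft_force: [-1.3, 1.6, 6.6]
grip_width: 0.0538
grasp_force: 63.8
```

```bash
python3 -m inch '[[[0,0,0],[0,0,0],-0.2],[[0,0,0],[0,0,0],-0.35],[[0,0,0],[0,0,0],-0.5],[[0,0,0],[0,0,0],-0.8],[[0,0,0],[0,0,0],-1],[[0,0,0],[0,0,0],-1],[[0,0,0],[0,0,-0.06],-1],[[0,0,0],[0,0,-0.1],-1],[[0,0,0],[0,0,-0.13],-1],[[0,0,0],[0,0,-0.13],-1]]'
python3 -m inch '[[[0,0,0],[0,0,-0.13],-1],[[0,0,0],[0.1,0,-0.05],-1],[[0,0,0],[0.12,-0.005,0],-1],[[0,0,0],[0.12,-0.005,0],-1],[[0,0,0],[0.12,-0.005,0],-1],[[0,0,0],[0.12,-0.005,0],-1],[[0,0,0],[0.12,-0.005,0],-1],[[0,0,0],[0.12,-0.005,0],-1],[[0,0,0],[0.12,-0.005,0],-1],[[0,0,0],[0.12,-0.005,0],-1]]' >/dev/null
python3 -m inch '[[[0,0,0],[0.12,-0.005,0],-1],[[0,0,0],[0.12,-0.005,0],-1],[[0,0,0],[0.12,-0.005,0],-1],[[0,0,0],[0.12,-0.005,0],-1],[[0,0,0],[0.12,-0.005,0],-1],[[0,0,0],[0.12,-0.005,0],-1],[[0,0,0],[0.1,0,0],-1],[[0,0,0],[0,0,0],-1],[[0,0,0],[0,0,0],-1],[[0,0,0],[0,0,0],-1]]'
python3 - <<'E'
from h import *
c=cam('wrist'); save(c,'w10'); s=cam('side'); save(s,'s5')
r=arc(c,'red',px(c,(.588,.327,.062)),.062,.034); arc(c,'red',px(c,(.474,.149,.012)),.013,.05)
go([*r,.02]);print(telemetry.get_obs()['eef_pos'])
im=np.zeros((460,800,3),np.uint8); im[:384,:512]=c['img']; a=cv2.resize(s['img'][230:340,210:360],None,fx=1.9,fy=1.9); im[:209,512:797]=a; cv2.imwrite('pics/c10.png',im[...,::-1])
E
```

```text
clock: 27.17
eef_pos: [0.6058, -0.3065, 0.1599]
tool_rot: [0.707, 0.707, -0.002, -0.002]
ft_force: [1.4, -1.1, 0.3]
grip_width: 0.0855
grasp_force: 0.0
clock: 28.83
eef_pos: [0.5856, 0.2568, 0.2134]
tool_rot: [0.707, 0.707, -0.002, -0.001]
ft_force: [-0.4, 0.3, -0.1]
grip_width: 0.0858
grasp_force: 0.0
red 208 c [588.4 328.1] rms 1.3 free r [588.4 328.2  32.7]
red 304 c [478.5 151.1] rms 5.5 free r [477.7 152.2  47.8]
turn [-0.0004  0.0002 -0.0002] shift [0.242  0.0099 0.6457] rows tool=RT [0.2414 0.0083 0.646 ]
[0.58592858 0.25570105 0.21380221]
```

View pics/c10.png

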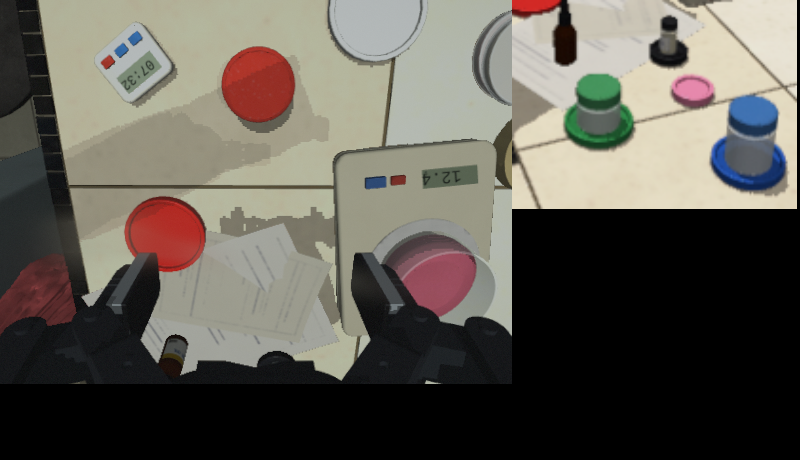

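Blue stands in its stand (crop 750,140), and the red pot is alone at (258,85). Red is next, at (0.588, 0.328).

```bash
python3 -m inch '[[[0,0,0],[0.12,0.004,0],-1],[[0,0,0],[0.121,0.004,0.06],-1],[[0,0,0],[0,0,0.12],-1],[[0,0,0],[0,0,0.12],-1],[[0,0,0],[0,0,0.06],-1],[[0,0,0],[0,0,0],-1],[[0,0,0],[0,0,0],-1],[[0,0,0],[0,0,0],-1]]'
python3 -c "
from h import *
go([.588,.328,.023])"
```

```text
clock: 29.6
eef_pos: [0.5894, 0.3288, 0.108]
tool_rot: [0.708, 0.707, 0.0, -0.0]
ft_force: [0.4, -0.1, 0.6]
grip_width: 0.0853
grasp_force: 0.0
turn [ 0.     -0.0002 -0.0002] shift [-0.0029 -0.0048  0.2833] rows tool=RT [-0.0026 -0.0048  0.2833]
```

```bash
python3 -m inch '[[[0,0,0],[-0.003,-0.004,0.02],-1],[[0,0,0],[0,0,0.07],-1],[[0,0,0],[0,0,0.08],-1],[[0,0,0],[0,0,0.06],-1],[[0,0,0],[0,0,0.03],-1],[[0,0,0],[0,0,0.01],-1],[[0,0,0],[0,0,0],-1],[[0,0,0],[0,0,0],-1]]'
python3 -m inch '[[[0,0,0],[0,0,0],-0.7],[[0,0,0],[0,0,0],-0.65],[[0,0,0],[0,0,0],-0.6],[[0,0,0],[0,0,0],-0.55],[[0,0,0],[0,0,0],-0.5],[[0,0,0],[0,0,0],-0.4],[[0,0,0],[0,0,0],0],[[0,0,0],[0,0,0],1],[[0,0,0],[0,0,0],1],[[0,0,0],[0,0,0],1]]'
```

```text
clock: 30.27
eef_pos: [0.5876, 0.3289, 0.0265]
tool_rot: [0.707, 0.707, 0.0, -0.0]
ft_force: [-0.6, 0.1, 0.1]
grip_width: 0.0855
grasp_force: 0.0
clock: 31.1
eef_pos: [0.5882, 0.3304, 0.0332]
tool_rot: [0.707, 0.708, 0.003, -0.0]
ft_force: [-17.4, -5.1, 46.6]
grip_width: 0.0119
grasp_force: 24.5
```

The opening reads 12 mm with 47 N on the wrist, so that grasp went wrong. I'll look before doing anything else.

Run:
```python
from h import *
c=cam('wrist'); s=cam('side'); save(c,'w11'); save(s,'s6')
print(telemetry.get_obs())
im=np.zeros((460,800,3),np.uint8); im[:384,:512]=c['img']; a=cv2.resize(s['img'][110:240,190:285],None,fx=3,fy=3,interpolation=2); im[:390,512:797]=a; cv2.imwrite('pics/c11.png',im[...,::-1])
```

```text
{'clock': 31.2, 'joint_pos': array([0.51180733, 0.68466454, 0.2562619 , 1.14310879, 0.00744745,
       2.08032283]), 'joint_vel': array([ 0.00866056,  0.00016824, -0.01817484,  0.01093571,  0.00360689,
        0.00213048]), 'tau': array([-5.90767711e+00, -3.31879914e+01,  2.15235257e+01, -8.43203187e+00,
       -2.47723505e+00,  1.66199252e-04]), 'eef_pos': array([0.58381655, 0.3307889 , 0.03371723]), 'tool_rot': array([ 7.06295932e-01,  7.07906818e-01,  6.66061360e-04, -3.68106969e-03]), 'ft_force': array([-20.02923559,  -1.94776249,  35.32742082]), 'ft_torque': array([-0.70705403,  4.49260562, -0.02007916]), 'grasp_force': 17.602222810310195, 'grip_width': 0.0005306544907427951}
```

View pics/c11.png

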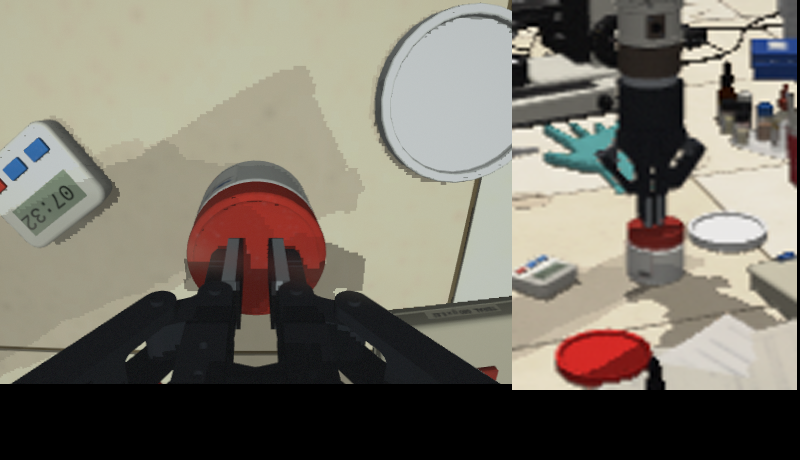

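Run:
```python
from h import *
c=cam('wrist'); p=telemetry.get_obs()['eef_pos']; print(p)
for z in (p[2],.05,.062,.075): print(z,px(c,(p[0],p[1],z)).round())
for z in (.062,.07): arc(c,'red',(256,235),z,.034)
s=cam('side')
for z in (p[2],.062): print('side',px(s,(p[0],p[1],z)).round(1))
for b in blobs(s,'red',30): print(b[0],b[1].round(1)) if 190<b[1][0]<285 and 110<b[1][1]<240 else 0
print('side base expected', px(s,(.588,.328,.0)).round(1), px(s,(.588,.328,.062)).round(1))
```

```text
[0.58373626 0.33070264 0.03332308]
0.033323077034696114 [253. 230.]
0.05 [253. 244.]
0.062 [253. 256.]
0.075 [253. 271.]
red 466 c [589.3 332.9] rms 11.7 free r [591.2 338.7  29. ]
red 466 c [595.  353.6] rms 11.6 free r [590.9 342.9  27.3]
side [235.3 191.6]
side [235.2 184.2]
[229 182  18  11 145] [237.5 187.5]
[205 220  31  19 454] [219.7 228.4]
side base expected [236.8 200.3] [236.6 184.3]
```

The fingers closed right through the pot: tips are inside the cap at about (255,240), and the pot is still upright at its original place. I'll back out slowly, straight up, watching the force.

```bash
python3 -m inch '[[[0,0,0],[0,0,-0.01],1],[[0,0,0],[0,0,-0.01],1],[[0,0,0],[0,0,-0.01],1]]'
python3 -m inch '[[[0,0,0],[0,0,-0.01],1],[[0,0,0],[0,0,-0.01],1],[[0,0,0],[0,0,-0.01],1]]'
python3 -c "
from h import *
s=cam('side')
for b in blobs(s,'red',30): print(b[0],b[1].round(1)) if 190<b[1][0]<285 and 110<b[1][1]<240 else 0
"
```

```text
clock: 31.55
eef_pos: [0.5865, 0.3288, 0.0351]
tool_rot: [0.707, 0.707, -0.0, -0.001]
ft_force: [-0.0, -0.3, -0.4]
grip_width: 0.0001
grasp_force: 0.0
clock: 31.8
eef_pos: [0.5863, 0.328, 0.0421]
tool_rot: [0.707, 0.707, -0.002, -0.001]
ft_force: [0.0, 0.2, -0.8]
grip_width: 0.0001
grasp_force: 0.0
[229 182  18  11 159] [237.2 187.2]
[205 220  31  19 454] [219.7 228.4]
```

```bash
python3 -m inch '[[[0,0,0],[0,0,-0.015],1],[[0,0,0],[0,0,-0.015],1],[[0,0,0],[0,0,-0.015],1]]'
python3 -m inch '[[[0,0,0],[0,0,-0.015],1],[[0,0,0],[0,0,-0.02],1],[[0,0,0],[0,0,-0.02],1]]'
python3 - <<'E'
from h import *
s=cam('side')
for b in blobs(s,'red',30): print(b[0],b[1].round(1)) if 190<b[1][0]<285 and 110<b[1][1]<240 else 0
c=cam('wrist'); im=np.zeros((460,800,3),np.uint8); im[:384,:512]=c['img']; a=cv2.resize(s['img'][110:240,190:285],None,fx=3,fy=3,interpolation=2); im[:390,512:797]=a; cv2.imwrite('pics/c12.png',im[...,::-1])
E
```

```text
clock: 32.1
eef_pos: [0.5865, 0.3282, 0.0564]
tool_rot: [0.707, 0.707, -0.001, -0.001]
ft_force: [0.0, -0.2, -0.3]
grip_width: 0.0003
grasp_force: 0.0
clock: 32.35
eef_pos: [0.5866, 0.3283, 0.0734]
tool_rot: [0.707, 0.707, -0.001, -0.001]
ft_force: [0.8, 0.4, 0.3]
grip_width: 0.0001
grasp_force: 0.0
[229 182  18  11 167] [237.2 187. ]
[205 220  31  19 454] [219.7 228.4]
```

View pics/c12.png

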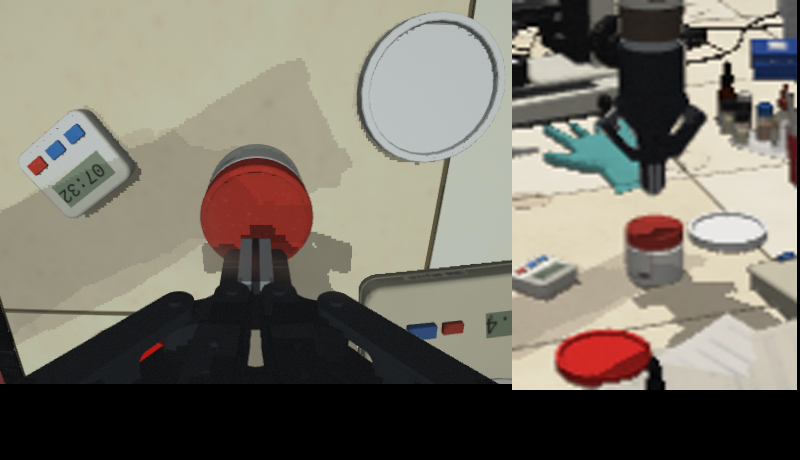

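The fingers are out and the pot stands untouched at (256,205). When open, the pads sit about 10 mm farther back, so that grip was too close to the cap's top edge. I'll open, re-measure and grip about 15 mm lower.

```bash
python3 -m inch '[[[0,0,0],[0,0,-0.12],1],[[0,0,0],[-0.05,0,-0.12],-1],[[0,0,0],[-0.05,0,-0.06],-1],[[0,0,0],[-0.05,0,0],-1],[[0,0,0],[-0.05,0,0],-1],[[0,0,0],[0,0,0],-1],[[0,0,0],[0,0,0],-1],[[0,0,0],[0,0,0],-1]]'
python3 - <<'E'
from h import *
c=cam('wrist'); r=arc(c,'red',px(c,(.588,.328,.062)),.062,.034); go([*r,.1])
E
```

```text
clock: 33.12
eef_pos: [0.5859, 0.2681, 0.161]
tool_rot: [0.707, 0.707, -0.002, -0.001]
ft_force: [0.4, 0.5, -0.2]
grip_width: 0.0832
grasp_force: 0.0
red 242 c [588.9 328.6] rms 1.2 free r [588.9 328.6  32.8]
turn [-0.0008  0.0002  0.0001] shift [0.2004 0.0108 0.2034] rows tool=RT [0.2002 0.0096 0.2037]
```

```bash
python3 -m inch '[[[0,0,0],[0.1,0.005,0],-1],[[0,0,0],[0.1,0.005,0],-1],[[0,0,0],[0,0,0.1],-1],[[0,0,0],[0,0,0.1],-1],[[0,0,0],[0,0,0],-1],[[0,0,0],[0,0,0],-1],[[0,0,0],[0,0,0],-1]]'
python3 -c "
from h import *
go([.5888,.3285,.010])"
```

```text
clock: 33.75
eef_pos: [0.5899, 0.3288, 0.1034]
tool_rot: [0.707, 0.707, -0.001, -0.001]
ft_force: [0.3, 0.2, 0.2]
grip_width: 0.0856
grasp_force: 0.0
turn [-0.0004  0.0001  0.0001] shift [-0.0009 -0.0029  0.3114] rows tool=RT [-0.001  -0.0036  0.3114]
```

```bash
python3 -m inch '[[[0,0,0],[-0.001,-0.0036,0.04],-1],[[0,0,0],[0,0,0.08],-1],[[0,0,0],[0,0,0.08],-1],[[0,0,0],[0,0,0.06],-1],[[0,0,0],[0,0,0.03],-1],[[0,0,0],[0,0,0.02],-1],[[0,0,0],[0,0,0],-1],[[0,0,0],[0,0,0],-1],[[0,0,0],[0,0,0],-1]]'
python3 -c "
from h import *
go([.5888,.3285,.010])"
```

```text
clock: 34.5
eef_pos: [0.5897, 0.3287, 0.0118]
tool_rot: [0.707, 0.707, 0.001, -0.0]
ft_force: [0.3, -0.6, 0.4]
grip_width: 0.0856
grasp_force: 0.0
turn [ 0.0001 -0.0002  0.    ] shift [-0.0007 -0.0031  0.0059] rows tool=RT [-0.0007 -0.0031  0.0059]
```

```bash
python3 -m inch '[[[0,0,0],[-0.0007,-0.003,0],-0.8],[[0,0,0],[0,0,0],-0.75],[[0,0,0],[0,0,0],-0.7],[[0,0,0],[0,0,0],-0.65],[[0,0,0],[0,0,0],-0.6],[[0,0,0],[0,0,0],-0.55],[[0,0,0],[0,0,0],-0.55]]'
python3 -m inch '[[[0,0,0],[0,0,0],-0.5],[[0,0,0],[0,0,0],-0.4],[[0,0,0],[0,0,0],-0.4]]'
```

```text
clock: 35.08
eef_pos: [0.5879, 0.328, 0.0104]
tool_rot: [0.707, 0.707, -0.001, -0.001]
ft_force: [0.2, -0.4, 4.0]
grip_width: 0.0673
grasp_force: 35.6
clock: 35.33
eef_pos: [0.588, 0.3281, 0.0108]
tool_rot: [0.707, 0.707, -0.0, -0.001]
ft_force: [-0.2, 0.0, 6.7]
grip_width: 0.0665
grasp_force: 66.6
```

The grip is solid this time: 66.5 mm opening, 67 N. I'll lift and carry it to the red stand.

```bash
python3 -m inch '[[[0,0,0],[0,0,-0.03],0],[[0,0,0],[0,0,-0.08],0],[[0,0,0],[0,0,-0.12],0],[[0,0,0],[0,0,-0.1],0],[[0,0,0],[-0.06,-0.04,0],0],[[0,0,0],[-0.1,-0.065,0],0],[[0,0,0],[-0.1,-0.065,0],0],[[0,0,0],[-0.1,-0.065,0],0],[[0,0,0],[-0.1,-0.065,0],0],[[0,0,0],[-0.1,-0.06,0],0]]'
python3 -m inch '[[[0,0,0],[-0.035,-0.016,0],0],[[0,0,0],[0,0,0],0],[[0,0,0],[0,0,0],0],[[0,0,0],[0,0,0],0]]'
python3 - <<'E'
from h import *
go([.475,.1495,.06])
c=cam('wrist'); save(c,'w13')
for b in blobs(c,'red',60): print(b[0],b[1].round())
print(px(c,(.475,.1495,.013)))
E
```

```text
clock: 36.17
eef_pos: [0.4779, 0.1584, 0.1089]
tool_rot: [0.707, 0.707, -0.002, -0.001]
ft_force: [0.5, -1.0, 0.1]
grip_width: 0.0659
grasp_force: 66.7
clock: 36.5
eef_pos: [0.476, 0.1501, 0.1095]
tool_rot: [0.707, 0.707, -0.0, -0.001]
ft_force: [0.3, -0.3, -1.3]
grip_width: 0.0659
grasp_force: 66.8
turn [-0.0002 -0.0001  0.0001] shift [-0.0021 -0.0033  0.1649] rows tool=RT [-0.0021 -0.0035  0.1649]
[ 193  119  119   83 5341] [250. 153.]
[  176   192   159   151 18381] [256. 268.]
[252.82474511 178.81037162]
```

View pics/w13.png

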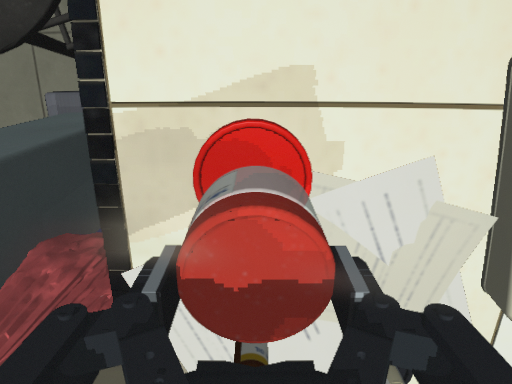

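The red stand's visible arc centres near (252,178), against a projected (253,179). The held pot is upright at (256,270). I'll lower it.

```bash
python3 -m inch '[[[0,0,0],[-0.002,-0.003,0.08],0],[[0,0,0],[0,0,0.1],0],[[0,0,0],[0,0,0.07],0],[[0,0,0],[0,0,0.03],0],[[0,0,0],[0,0,0],0],[[0,0,0],[0,0,0],0],[[0,0,0],[0,0,0],0]]'
python3 -c "
from h import *
go([.475,.1495,.0188])"
```

```text
clock: 37.13
eef_pos: [0.4753, 0.1495, 0.0263]
tool_rot: [0.707, 0.707, -0.0, -0.0]
ft_force: [-0.8, 0.4, -0.6]
grip_width: 0.0656
grasp_force: 66.8
turn [-0.     -0.      0.0002] shift [ 0.0001 -0.0011  0.025 ] rows tool=RT [ 0.0001 -0.0011  0.025 ]
```

```bash
python3 -m inch '[[[0,0,0],[0,0,0.012],0],[[0,0,0],[0,0,0.008],0],[[0,0,0],[0,0,0.004],0],[[0,0,0],[0,0,0],0],[[0,0,0],[0,0,0],0],[[0,0,0],[0,0,0],0]]'
```

```text
clock: 37.63
eef_pos: [0.4745, 0.1489, 0.0187]
tool_rot: [0.707, 0.707, -0.0, -0.0]
ft_force: [-0.5, -1.0, 5.2]
grip_width: 0.066
grasp_force: 67.1
```

The pot is in contact with the floor at the expected height. I'll release and back off.

```bash
python3 -m inch '[[[0,0,0],[0,0,0],-0.5],[[0,0,0],[0,0,0],-0.65],[[0,0,0],[0,0,0],-0.8],[[0,0,0],[0,0,0],-1],[[0,0,0],[0,0,0],-1],[[0,0,0],[0,0,0],-1],[[0,0,0],[0,0,-0.04],-1],[[0,0,0],[0,0,-0.08],-1],[[0,0,0],[0,0,-0.12],-1],[[0,0,0],[0,0,-0.12],-1]]'
python3 -m inch '[[[0,0,0],[0,0,-0.12],-1],[[0,0,0],[0,0,-0.12],-1],[[0,0,0],[0.1,0,-0.1],-1],[[0,0,0],[0.1,0,0],-1],[[0,0,0],[0,0,0],-1],[[0,0,0],[0,0,0],-1]]'
python3 - <<'E'
from h import *
c=cam('side'); w=cam('wrist'); t=cam('top'); save(c,'s9')
print(telemetry.get_obs()['eef_pos'])
im=np.zeros((590,800,3),np.uint8); im[:504,:480]=cv2.resize(c['img'][150:360,170:370],None,fx=2.4,fy=2.4,interpolation=2); im[:240,480:800]=cv2.resize(w['img'],(320,240)); im[240:540,480:800]=cv2.resize(t['img'][150:260,160:400],(320,300)); cv2.imwrite('pics/fin.png',im[...,::-1])
for col,p,z,r in(('red',(.475,.1495),.07,.034),('green',(.467,-.18),.063,.028),('blue',(.607,-.307),.083,.028)): arc(t,col,px(t,(*p,z)),z,r)
E
```

```text
clock: 38.47
eef_pos: [0.4727, 0.1483, 0.126]
tool_rot: [0.707, 0.707, -0.003, -0.002]
ft_force: [0.9, 0.5, 0.3]
grip_width: 0.0853
grasp_force: 0.0
clock: 38.97
eef_pos: [0.4742, 0.2093, 0.2273]
tool_rot: [0.706, 0.708, -0.001, -0.001]
ft_force: [-0.1, 0.8, -0.0]
grip_width: 0.0854
grasp_force: 0.0
[0.47362526 0.2072903  0.22629168]
red 72 c [468.  143.3] rms 10.4 free r [468.3 144.7  44.6]
green 62 c [ 461.  -172.7] rms 11.1 free r [ 461.3 -172.4   39.1]
blue 63 c [ 595.2 -292. ] rms 11.6 free r [ 595.  -291.5   39.4]
```

View pics/fin.png

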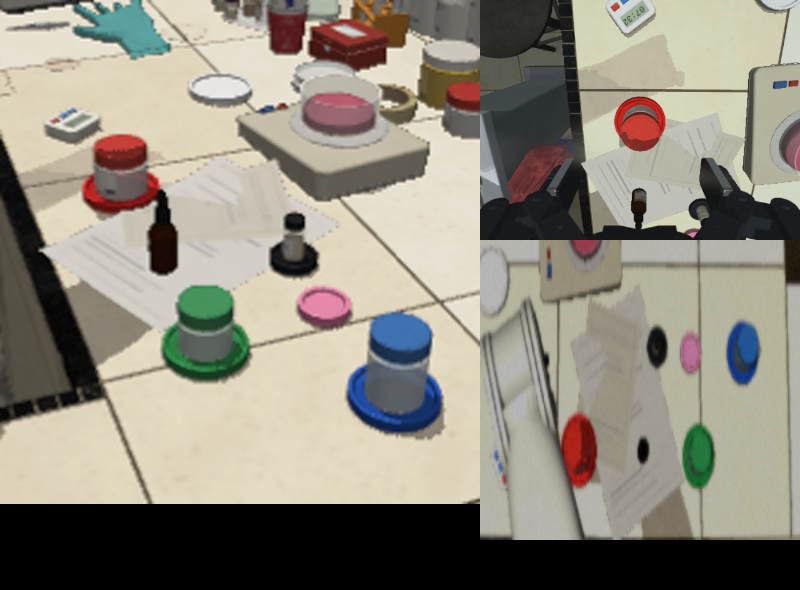

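All four containers stand upright and centred in their stands, the gripper is clear, and the bottle and timer have not moved. I'll hand the job in.

```bash
python3 -c "
from h import *
print(workorder.job_done())"
```

```text
the job is handed in; nothing more can be done
None
```

Job handed in (no verdict returned): in the final pictures all four containers stand upright in their matching stands, released, with the bottle and timer in place; red's first grasp failed (the fingers closed into the pot, up to 47 N on the wrist), and a lower second grasp placed it.

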